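# Roll a feed roller onto the gauge line and take the reading

## Robot

A 6-joint arm with a two-finger parallel gripper is mounted at the origin on the work surface. World frame = base frame: x ahead of the robot, y to its left, z up, the work surface at z = 0. Lengths are in m, angles in rad, forces in N, time in s.
With the tool pointing down it reaches from about 0.25 to 0.725 m from the base axis. Payload 4 kg.
Tool frame: the origin (TCP) lies on the front face of the gripper's body, between the roots of the fingers; the fingertips stand 73 mm ahead of it and the grasp point (between the pads) lies 54 mm ahead of it; z points along the fingers, y is the line along which they close (so a half turn about z gives the same grasp; the last joint's range is limited). The gripper opens to 85 mm and grips with 20 to 120 N. Pads are 22 mm wide; open, the fingers measure 114 mm over their backs; the gripper's body (76 mm by 85 mm) begins 54 mm behind the grasp point. The pads swing forward as they close: fully open they stand 13 mm farther back than shut.
Start: joints at [-1.147, 0.241, 0.005, 1.335, 0, 1.571], TCP at [0.206, -0.456, 0.304] pointing down, gripper open.
Joint ranges: [-2.72, 2.72], [-1.05, 1.87], [-1.09, 1.28], [-1.99, 2.15], [-1.42, 1.44], [-3.14, 3.14]. Speed limits (rad/s): [2.79, 2.79, 3.14, 3.14, 3.14, 3.14].

## Interface

Orientations are given as a unit quaternion [x, y, z, w].
In Python, from workcell import bot gives the robot as it stands. The module is installed in compiled form; this text tells all that it offers.
- The arm moves only by the tool step_arm, never from a script. Its argument "rows" is a list of rows, each a list of 2 entries, a list of its own where there are three numbers: the shift along the tool's x, y, z in mm, then the turn about the tool's z in degrees. A call has 1 to 12 rows; each row is the pose to reach, as a shift and turn from the pose commanded when the call began, along the tool's axes at that moment; what a row does not reach only later rows make up. A row lasts 1/8 s, in which the tool goes at most 62.5 mm and 10.7 degrees, less where a joint would pass 70% of its speed; a pose out of reach is approached as far as the arm can. A call with a gripper value outside its range is refused whole. "claw" is the gripper's target within -1 to 1 (shut at 1, half-way at 0, fully open at -1), set as the call begins (left out, the last holds). The fingers move at their own pace and stop on an object; the grip force is fixed at half the most. Time passes only in rows, so rows that repeat a pose let the fingers close. It gives the time, the measured TCP pose, the force, the opening and the grip force at its end, in the units of the state.
- bot.get_obs(): the state, without advancing time (a new reading comes with each control period).
- bot.camera(name): name is "side" or "top" or "wrist"; returns (picture, depth): 420x560x3 uint8, red, green, blue; 420x560 float32, m along the optical axis (not along the pixel's ray), 0 where there is no reading.
- bot.camera_params(name): a dict with "fx", "fy", "cx", "cy" (pixels), "pose" (4x4, takes a point from camera to world coordinates). Camera axes: x right, y up, looking along -z (the intrinsics and any distortion apply to the point x, -y, -z); pixel columns grow to the right and rows downward; lengths in m; the calibration is good to about 2 mm. A picture is of the moment at which its call begins: read the wrist's pose just before it. camera_params takes no time and is no camera call; for the wrist camera it gives the pose at the moment of the call.
- bot.job_done(): hands the job in; it is judged then, once.
Trained networks look in the newest picture that a camera, given by its name, has taken for a name from the list of things; names that differ only in an ending like _2 or _b are one class to them, and where a whole thing is asked for, a point or a joint stands for the part that bears it (a point fixed in the world has none). Each returns a list of dicts, best first, with "score" (0 to 1); they miss things now and then, are a little off and sometimes report something else, mostly with a low value. They report only what shows in the picture. A call takes as long as a camera call. They do not tell look-alikes from the thing itself.
- bot.trace(target, camera): "pixels" (420x560 bool, what is visible of it) and "uv" ([column, row] in pixels, amid what is visible of it).
The state is a dict: "clock": time; "joint_pos": joint angles; "joint_vel": joint speeds; "tau": joint torques, N m; "eef_pos": TCP position; "tool_rot": TCP orientation; "ft_force": force on the tool from outside, world axes, zero at the start; "ft_torque": the same for the moment, N m; "grip_width": finger opening in m; "grasp_force": force on a finger pad.
Only numpy, scipy, OpenCV 4.12 (cv2) and the standard library are available. Lean on these libraries where they do the work, as an engineer would, in place of code of your own. Each camera call takes 0.05 s, during which the arm holds its last target. There are 200 camera calls.

## Task

With your fingertips push the top of the rubber feed roller sideways, in as many strokes as you need, so that it rolls over the gauge plate until it lies centred over and parallel with the black line; never grip it, lift it or press hard on it. Once it lies still there on its own, press the button on top of the grey gauge head fully down and let it come up again. Leave the steel block, the jar and everything else where they stand.

Things in the scene. Friction and masses are not known exactly. Their poses are not given: they have to be found in the camera images.
- plate: Bare aluminium gauge plate, fixed to the bench, 250 mm (its x) by 340 mm (its y), 12 mm thick. Origin: centre of its underside, z up; its top face is at z = 12 mm. On it are a black line along x (point line_mid), a grey gauge head past the line's far end, the roller and two bystanders.
- line_mid (a point): Middle of the flat black line, on the plate's top face, at x = -30 mm, y = 0 of the plate. The line is 5 mm wide and 185 mm long and runs along the plate's x axis (this point's x too).
- gauge_top (a point): Centre of the top of the grey gauge head, a fixed box 50 mm (plate x) by 70 mm (plate y) by 45 mm high standing on the plate at x = +97 mm, y = 0, with a small lens on the face that looks along the line. The button stands on it.
- roller: Feed roller: dark rubber-covered cylinder, 36 mm diameter, 110 mm long, with a thin steel stub shaft of 12 mm at each end; about 0.25 kg. It lies on the plate, 55 to 95 mm to one side of the line, within 4 degrees of parallel to it. Origin: its middle, on its axis; x runs along the axis, y and z turn as it rolls.
- roller_mid (a point): The same middle point of the roller, on its axis, 18 mm above the plate. A finger dragging the top travels twice as far as the roller. It has high rolling resistance and stops within a few mm when no longer pushed. Pushed on its side it slides or jams (it must turn over a third of a turn on the way). Pressed with 5 to 10 N on its top and dragged, it rolls without slipping and keeps its heading; a long way takes several strokes.
- measure_top (a point): Centre of the top face of the round grey push button (28 mm diameter, in a black collar) on top of the gauge head; about 75 mm above the bench when up. It is pressed straight down.
- measure (a joint): Travel of that button: 0 when up, 0.006 m when fully down; a spring brings it back. Fully down takes about 5 N.
- block: Upright steel setting block, 30 x 30 x 50 mm, loose on the plate on the other side of the line from the roller, 55 to 95 mm from the line. Origin: centre of its underside. Bystander.
- jar: Small closed jar, 36 mm diameter, 45 mm high, loose on the plate beside the gauge head. Origin: centre of its underside. Bystander.
- tape: Roll of tape lying flat, 90 mm outer diameter, 24 mm high, on the bench to the left. Origin: centre of its underside. Bystander.
- screwdriver: Screwdriver lying on the bench to the right. Bystander.
- cleaner: Upright spray can, 56 mm diameter, 160 mm high, on the bench far right. Origin: centre of its underside. Bystander.
- mug: White mug, 80 mm diameter, 90 mm high, on the bench far left. Origin: centre of its underside. Bystander.
- meter: Black hand-held multimeter lying flat, 150 x 75 x 32 mm, on the bench to the right. Origin: centre of its underside. Bystander.
There are look-alikes about, which are no part of the job. Of the things shaped like the roller, the rubber one is meant.

How it is judged:
By the outcome, as a careful person would: the job done as asked, in the order asked, and still so for the second after the job is handed in, with the robot touching nothing.
It also fails if it takes over 64 s, if anything falls off the work surface, if the arm or the gripper's body presses on something with over 40 N, if the wrist force passes 120 N, or if a joint passes its speed limit or range.

## Working session

There is one attempt and no reset: what is moved stays moved. The work goes in short steps, Python scripts to look and compute and a tool call to move; the robot and the scene stay as the last step left them, time stands still between calls to the robot, and variables do not carry over. Pictures are saved under pics/ and viewed, at most 10 in all, crops included, and the job is handed in when it is done.

Besides the shell and the picture viewer there is one more tool, called as name(argument=value, ...) on one line, values as JSON. step_arm: Moves the arm, as the interface text tells. Its arguments: {"type":"object","properties":{"rows":{"type":"array"},"claw":{"type":"number"}},"required":["rows"]}

```bash
mkdir -p pics
cat > h.py <<'E'
import numpy as np, cv2
from workcell import bot
def world(cam,depth,mask=None,P=None):
    P=P or bot.camera_params(cam)
    v,u=np.nonzero((depth>0) if mask is None else (mask&(depth>0)))
    d=depth[v,u]
    X=np.c_[(u-P['cx'])/P['fx']*d,-(v-P['cy'])/P['fy']*d,-d,np.ones(len(d))]
    return (X@np.array(P['pose']).T)[:,:3],u,v
def save(n,im): cv2.imwrite('pics/'+n,im[:,:,::-1])
E
python3 - <<'E'
from h import *
for c in ('top','side'):
    im,d=bot.camera(c); save(c+'0.png',im)
    print(c,{k:v for k,v in bot.camera_params(c).items()})
    for t in ('roller','block','jar','measure_top','line_mid','plate'):
        for r in bot.trace(t,c)[:3]:
            X,_,_=world(c,d,r['pixels']); print(t,round(r['score'],2),np.round(r['uv']),r['pixels'].sum(),np.round(np.median(X,0),3) if len(X) else None)
o=bot.get_obs();print(o['eef_pos'],o['tool_rot'],o['clock'],o['grip_width'],o['ft_force'])
E
```

```text
top {'fx': 441.5817051435606, 'fy': 441.5817051435606, 'cx': 282.73757678571945, 'cy': 208.96158342840124, 'pose': array([[ 0.0141271 ,  0.99629395, -0.08484573,  0.43938373],
       [-0.9996083 ,  0.0120218 , -0.02527316, -0.05830781],
       [-0.0241595 ,  0.08516953,  0.99607353,  1.23683826],
       [ 0.        ,  0.        ,  0.        ,  1.        ]])}
roller 0.88 [262. 197.] 536 [0.569 0.034 0.045]
roller 0.83 [167. 138.] 594 [0.733 0.291 0.031]
roller 0.8 [185. 205.] 551 [0.545 0.236 0.033]
block 0.66 [261. 199.] 548 [0.572 0.034 0.045]
block 0.43 [312. 207.] 149 [ 0.545 -0.104  0.062]
jar 0.48 [250. 154.] 178 [0.686 0.06  0.055]
measure_top 0.39 [294. 158.] 88 [ 0.678 -0.058  0.078]
line_mid 0.64 [291. 196.] 10099 [ 0.582 -0.056  0.012]
line_mid 0.34 [313. 207.] 114 [ 0.546 -0.104  0.062]
plate 0.94 [292. 194.] 10036 [ 0.582 -0.056  0.012]
side {'fx': 472.6730329073667, 'fy': 472.6730329073667, 'cx': 282.10705882481966, 'cy': 207.35071717845454, 'pose': array([[-0.99306535,  0.06228282, -0.09970991,  0.39726045],
       [-0.11733468, -0.57799082,  0.80756373,  1.08963164],
       [-0.00733407,  0.81366299,  0.58129059,  0.90074575],
       [ 0.        ,  0.        ,  0.        ,  1.        ]])}
roller 0.9 [264. 291.] 557 [0.543 0.252 0.033]
roller 0.9 [344. 284.] 625 [0.348 0.209 0.031]
roller 0.75 [270. 235.] 465 [0.571 0.046 0.042]
block 0.62 [283. 206.] 225 [ 0.543 -0.097  0.045]
block 0.32 [239. 203.] 57 [ 0.676 -0.053  0.079]
jar 0.77 [225. 236.] 191 [0.684 0.071 0.046]
jar 0.27 [292. 147.] 535 [ 0.571 -0.505  0.032]
line_mid 0.78 [264. 230.] 5137 [ 0.585 -0.026  0.014]
plate 0.91 [268. 230.] 5183 [ 0.583 -0.026  0.014]
[ 0.20561049 -0.45577173  0.30391877] [9.77634422e-01 2.10311522e-01 1.97946693e-05 1.30939958e-05] 0.7 0.08502258429136103 [-0.25619839 -0.16422548 -0.24495111]
```

View pics/top0.png

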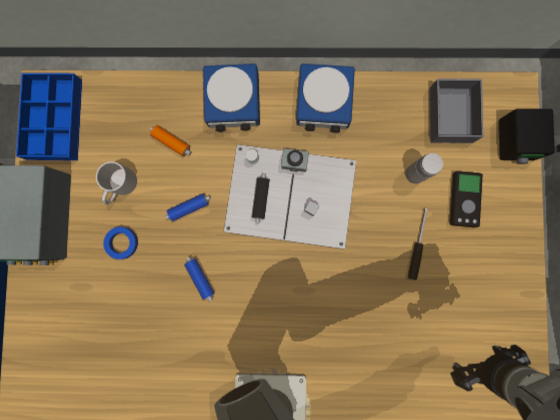

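Run:
```python
from h import *
im=cv2.imread('pics/top0.png'); s=im[120:260,220:360]; cv2.imwrite('pics/c0.png',cv2.resize(s,None,fx=4,fy=4,interpolation=cv2.INTER_CUBIC))
P=bot.camera_params('top')
_,d=bot.camera('top')
r=bot.trace('plate','top')[0]['pixels']
X,u,v=world('top',d,r)
k=abs(X[:,2]-.012)<.006
print('plate',cv2.minAreaRect(X[k,:2].astype(np.float32)*1000), np.median(X[k,2]))
rgb=im[v,u].astype(int).max(1)
# dark flat line
k2=k&(rgb<70); print('line',k2.sum(),cv2.minAreaRect(X[k2,:2].astype(np.float32)*1000))
for q in bot.trace('roller','top')[:4]:
  Y,_,_=world('top',d,q['pixels']); print(np.round(q['uv']),[np.round(a,1) for a in cv2.minAreaRect(Y[:,:2].astype(np.float32)*1000)])
```

```text
plate ((582.8832397460938, -45.80023193359375), (340.72320556640625, 250.10568237304688), 82.85690307617188) 0.012018095911756621
line 18 ((558.9976196289062, -44.308868408203125), (9.154973983764648, 193.40725708007812), 79.96737670898438)
[187. 205.] [array([549.5, 240.5]), array([ 42.4, 134.8]), np.float64(25.6)]
[167. 142.] [array([736.7, 297.4]), array([141.6,  38.5]), np.float64(57.7)]
[262. 198.] [array([572.1,  35.3]), array([ 35.1, 132.3]), np.float64(82.8)]
[199. 277.] [array([349.3, 204. ]), array([129.4,  43.3]), np.float64(30.4)]
```

View pics/c0.png

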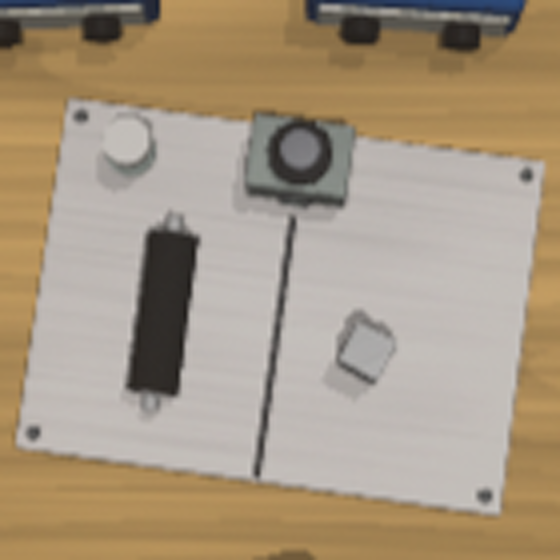

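The picture shows four roller-like things: black rubber (261,198) on the plate, blue (187,207), blue (199,277) and orange (170,140), all off the plate. The crop confirms that the black rubber one on the plate is meant. Gauge button at (294,158), jar (251,155), block (312,207).

```bash
cat >> h.py <<'E'
# plate frame (from top view)
A=np.deg2rad(-7.14); C=np.array([.5829,-.0458])
R=np.array([[np.cos(A),-np.sin(A)],[np.sin(A),np.cos(A)]])
def p2w(p): return C+R@np.array(p)
def w2p(w): return (np.asarray(w)[...,:2]-C)@R
def plan(xy,z,yawdeg=-7.14):
    "shift (mm, tool axes) and turn so that TCP is at world xy,z with tool y at yaw"
    from scipy.spatial.transform import Rotation as Ro
    o=bot.get_obs(); M=Ro.from_quat(o['tool_rot']).as_matrix()
    s=M.T@(np.r_[xy,z]-o['eef_pos'])*1000
    y=np.degrees(np.arctan2(M[1,1],M[0,1])); t=-((yawdeg-y+180)%360-180)
    print('shift',np.round(s,1),'turn',round(t,2)); return s,t
E
python3 - <<'E'
from h import *
print(w2p([.5721,.0353]), p2w([-.021,.079])); plan(p2w([-.021,.08]),.25)
E
```

```text
[-0.02079651  0.07912872] [0.57188209 0.03519757]
shift [ 536.3 -297.8   53.9] turn -58.58
```

step_arm(rows=[[[536,-298,54],-58.6],[[536,-298,54],-58.6],[[536,-298,54],-58.6],[[536,-298,54],-58.6],[[536,-298,54],-58.6],[[536,-298,54],-58.6],[[536,-298,54],-58.6],[[536,-298,54],-58.6],[[536,-298,54],-58.6],[[536,-298,54],-58.6],[[536,-298,54],-58.6],[[536,-298,54],-58.6]], claw=0)

```text
clock: 2.35
eef_pos: [0.5713, 0.0362, 0.2495]
tool_rot: [0.749, 0.662, -0.001, -0.0]
ft_force: [0.5, -0.5, -0.6]
grip_width: 0.0428
grasp_force: 0.0
```

```bash
cat >> h.py <<'E'
def measure(name,cam='wrist'):
    P=bot.camera_params(cam); im,d=bot.camera(cam); save(name,im)
    for t in ('roller','measure_top','plate'):
        for r in bot.trace(t,cam)[:2]:
            X,u,v=world(cam,d,r['pixels'],P)
            if not len(X): continue
            print(t,round(r['score'],2),np.round(r['uv']),r['pixels'].sum(),'med',np.round(np.median(X,0),4),'maxz',np.round(np.percentile(X[:,2],98),4))
            if t=='roller':
                Y=X[(X[:,2]>.035)&(X[:,2]<.06)]; Y=Y-[*C,0]
                q=Y[:,:2]@R*1000; (c,s,a)=cv2.minAreaRect(q.astype(np.float32)); print('  roller plate-frame mm',np.round(c,1),np.round(s,1),round(a,2))
            if t=='measure_top':
                Y=X[X[:,2]>.07]; print('  button',np.round(Y.mean(0),4) if len(Y) else '')
            if t=='plate':
                k=abs(X[:,2]-.012)<.004; g=im[v,u].max(1); q=w2p(X)*1000
                k&=(g<60)&(abs(q[:,1])<12)&(q[:,0]<60)
                if k.sum()>10: f=np.polyfit(q[k,0],q[k,1],1); print('  line y=',np.round(f[1]+f[0]*-30,1),'slope deg',np.degrees(f[0]).round(2),q[k,0].min(),q[k,0].max())
    return im,d
E
python3 - <<'E'
from h import *
measure('w1.png'); o=bot.get_obs(); print(o['eef_pos'],o['ft_force'],o['grip_width'],o['clock'],o['joint_pos'])
E
```

```text
roller 0.91 [286. 194.] 5200 med [0.5723 0.0381 0.0468] maxz 0.0501
  roller plate-frame mm [-20.9  78.5] [132.6  34.8] 0.66
roller 0.72 [19. 20.] 1889 med [0.3793 0.201  0.0271] maxz 0.0366
  roller plate-frame mm [-234.5  225.5] [23.3 10. ] 31.68
measure_top 0.64 [418. 294.] 669 med [ 0.676  -0.0531  0.0795] maxz 0.0813
  button [ 0.6762 -0.0529  0.0789]
plate 0.65 [306. 213.] 51267 med [0.5874 0.0119 0.0134] maxz 0.0705
  line y= -0.6 slope deg -0.1 -69.60003635573821 59.76341573453941
[0.57118484 0.03501375 0.25041216] [0.04821145 0.94928309 0.71718648] 0.042840300113711184 2.55 [ 6.12767835e-02  4.09791311e-01  1.03352171e-01  1.26394214e+00
 -1.31804152e-04  1.75830513e+00]
```

View pics/w1.png

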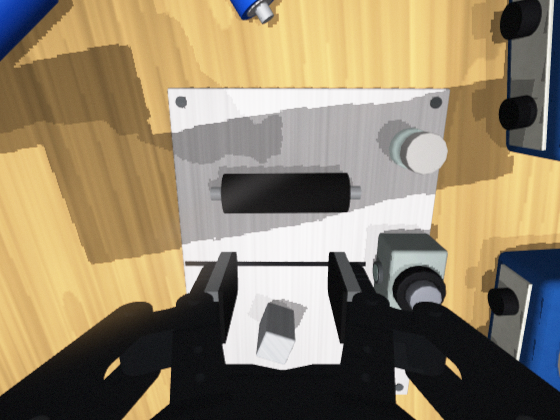

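The wrist view shows the roller at (286,193), parallel to the line at row 264, with the button at (426,295). Tool x is plate +y, so the pushes go along −x. Next I descend to just above the roller's top, slightly behind its crest.

step_arm(rows=[[[8,0,45],0],[[8,0,90],0],[[8,0,120],0],[[8,0,127],0],[[8,0,127],0],[[8,0,127],0]])

```text
clock: 3.3
eef_pos: [0.5739, 0.044, 0.1248]
tool_rot: [0.75, 0.662, 0.001, 0.001]
ft_force: [0.4, -0.3, 0.8]
grip_width: 0.0427
grasp_force: 0.0
```

step_arm(rows=[[[0,0,1],0],[[0,0,2],0],[[0,0,3],0],[[0,0,3],0]])

```text
clock: 3.8
eef_pos: [0.5725, 0.0443, 0.1198]
tool_rot: [0.75, 0.662, -0.0, -0.0]
ft_force: [-0.3, -0.3, 0.3]
grip_width: 0.0425
grasp_force: 0.0
```

step_arm(rows=[[[0,0,1],0],[[0,0,2],0],[[0,0,2],0]])

```text
clock: 4.18
eef_pos: [0.5727, 0.0444, 0.1185]
tool_rot: [0.75, 0.662, 0.0, 0.0]
ft_force: [-1.4, 0.9, 5.0]
grip_width: 0.0431
grasp_force: 2.2
```

step_arm(rows=[[[0,0,1],0],[[0,0,1],0]])

```text
clock: 4.42
eef_pos: [0.5728, 0.0445, 0.1183]
tool_rot: [0.75, 0.662, 0.001, 0.0]
ft_force: [-3.7, 0.4, 9.4]
grip_width: 0.0425
grasp_force: 4.7
```

step_arm(rows=[[[0,0,1],0],[[0,0,1],0]])

```text
clock: 4.68
eef_pos: [0.5729, 0.0448, 0.1182]
tool_rot: [0.75, 0.662, 0.001, 0.0]
ft_force: [-4.5, 1.2, 14.4]
grip_width: 0.043
grasp_force: 7.0
```

step_arm(rows=[[[0,0,-1.3],0],[[-3,0,-1.3],0],[[-7,0,-1.3],0],[[-11,0,-1.3],0],[[-15,0,-1.3],0],[[-18,0,-1.3],0]])

```text
clock: 5.42
eef_pos: [0.5706, 0.0264, 0.1186]
tool_rot: [0.75, 0.662, 0.001, 0.0]
ft_force: [-2.9, 0.4, 8.7]
grip_width: 0.0426
grasp_force: 4.7
```

step_arm(rows=[[[-4,0,0],0],[[-8,0,0],0],[[-11,0,0],0],[[-12,0,0],0]])

```text
clock: 5.92
eef_pos: [0.5692, 0.0144, 0.1186]
tool_rot: [0.75, 0.662, 0.001, 0.0]
ft_force: [-2.0, 0.6, 9.5]
grip_width: 0.0431
grasp_force: 4.6
```

step_arm(rows=[[[0,0,-2],0],[[0,0,-12],0],[[0,0,-22],0],[[0,0,-22],0]])

```text
clock: 6.42
eef_pos: [0.5698, 0.0145, 0.1405]
tool_rot: [0.75, 0.662, 0.001, 0.001]
ft_force: [0.2, 0.6, 0.5]
grip_width: 0.0426
grasp_force: 0.0
```

Run:
```python
from h import *
measure('w2.png'); o=bot.get_obs(); print(w2p(o['eef_pos'])*1000,o['eef_pos'][2])
```

```text
roller 0.74 [288. 228.] 12681 med [0.5715 0.0252 0.0467] maxz 0.0499
  roller plate-frame mm [-20.4  63.9] [133.9  34. ] 0.45
measure_top 0.81 [525. 360.] 372 med [ 0.6832 -0.0473  0.0778] maxz 0.0806
  button [ 0.6834 -0.0483  0.0768]
plate 0.95 [319. 162.] 101164 med [0.5929 0.0544 0.0134] maxz 0.059
  line y= -1.0 slope deg -0.01 -111.30476386727895 59.987670776714985
[-21.57911108  58.0394219 ] 0.13891361859111148
```

step_arm(rows=[[[15,0,0],0],[[15,0,12],0],[[15,0,20],0],[[15,0,21.8],0],[[15,0,21.8],0],[[11,0,21.8],0],[[6,0,21.8],0],[[1,0,21.8],0],[[-4,0,21.8],0],[[-9,0,21.8],0],[[-14,0,21.8],0],[[-17,0,21.8],0]])

```text
clock: 8.12
eef_pos: [0.5665, -0.0025, 0.1186]
tool_rot: [0.75, 0.662, 0.0, -0.0]
ft_force: [-3.8, 0.3, 10.8]
grip_width: 0.0425
grasp_force: 5.6
```

step_arm(rows=[[[-3,0,0],0],[[-3,0,0],0],[[-3,0,-10],0],[[10,0,-15],0],[[15,0,-10],0],[[15,0,-2],0],[[15,0,0],0],[[15,0,0],0]])

```text
clock: 9.12
eef_pos: [0.5687, 0.013, 0.1181]
tool_rot: [0.749, 0.662, 0.0, -0.0]
ft_force: [-2.4, 1.8, 8.6]
grip_width: 0.0427
grasp_force: 4.6
```

step_arm(rows=[[[-4,0,0],0],[[-9,0,0],0],[[-14,0,0],0],[[-19,0,0],0],[[-24,0,0],0],[[-29,0,0],0],[[-33,0,0],0],[[-34,0,0],0],[[-34,0,-2],0],[[-34,0,-22],0],[[-34,0,-22],0]])

```text
clock: 10.5
eef_pos: [0.5652, -0.0213, 0.1398]
tool_rot: [0.75, 0.662, 0.001, 0.001]
ft_force: [0.6, 0.5, -0.3]
grip_width: 0.043
grasp_force: 0.0
```

Run:
```python
from h import *
measure('w3.png'); o=bot.get_obs(); print(w2p(o['eef_pos'])*1000,o['eef_pos'][2])
```

```text
roller 0.97 [287. 226.] 12802 med [ 0.5671 -0.01    0.0467] maxz 0.0499
  roller plate-frame mm [-19.9  28.5] [133.6  33.8] 0.39
measure_top 0.65 [527. 316.] 3119 med [ 0.6751 -0.0557  0.0797] maxz 0.0811
  button [ 0.6753 -0.0562  0.0784]
plate 0.77 [326. 145.] 119448 med [0.5954 0.0254 0.0135] maxz 0.0783
  line y= -1.5 slope deg -0.15 -122.6703403639526 59.88548305607695
[-21.99570798  21.9976361 ] 0.13819790464867407
```

step_arm(rows=[[[15,0,0],0],[[15,0,12],0],[[15,0,20],0],[[15,0,21.8],0],[[15,0,21.8],0],[[11,0,21.8],0],[[6,0,21.8],0],[[1,0,21.8],0],[[-4,0,21.8],0],[[-9,0,21.8],0],[[-14,0,21.8],0],[[-18,0,21.8],0]])

```text
clock: 12.2
eef_pos: [0.5619, -0.0393, 0.1186]
tool_rot: [0.75, 0.662, 0.0, -0.0]
ft_force: [-2.8, 0.1, 9.5]
grip_width: 0.0428
grasp_force: 4.8
```

step_arm(rows=[[[-1,0,0],0],[[-1,0,0],0],[[-1,0,-2],0],[[-1,0,-22],0],[[-1,0,-52],0],[[-1,0,-72],0],[[-1,0,-72],0]])

```text
clock: 13.08
eef_pos: [0.5631, -0.0403, 0.1906]
tool_rot: [0.75, 0.662, 0.001, 0.001]
ft_force: [0.1, 1.1, 0.3]
grip_width: 0.043
grasp_force: 0.0
```

Run:
```python
from h import *
measure('w4.png'); o=bot.get_obs(); print(w2p(o['eef_pos'])*1000,o['eef_pos'][2])
```

```text
roller 0.82 [284. 202.] 8560 med [ 0.5648 -0.0289  0.0465] maxz 0.05
  roller plate-frame mm [-19.8  10.4] [134.1  35.2] 0.72
measure_top 0.55 [473. 237.] 1871 med [ 0.6759 -0.057   0.0799] maxz 0.0814
  button [ 0.6762 -0.0572  0.0789]
plate 0.69 [317. 139.] 92276 med [0.5879 0.0053 0.0135] maxz 0.0735
  line y= -1.4 slope deg -0.17 -123.20410196989788 59.9404528497513
[-22.17915808   2.98816163] 0.18796615066692884
```

View pics/w4.png

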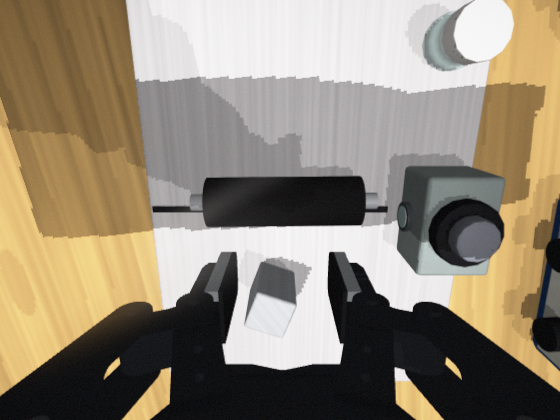

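The wrist view shows the roller at row 201 and the line at row 209 (153→385), with the block and jar untouched. One short stroke remains, and I check the heading first.

```bash
cat >> h.py <<'E'
def axis(cam):
    "roller axis and line by fits, plate mm"
    P=bot.camera_params(cam); im,d=bot.camera(cam)
    X,u,v=world(cam,d,None,P); q=w2p(X)*1000
    g=im[v,u].max(1); z=X[:,2]*1000
    m=(abs(q[:,0]+20)<50)&(abs(q[:,1])<40)&(z>25)&(z<56)&(g<90)
    # cylinder fit: radius 18, y=a+b(x+20), z=c
    from scipy.optimize import least_squares
    x,y,zz=q[m,0]+20,q[m,1],z[m]
    f=lambda p:np.hypot((y-p[0]-p[1]*x)*np.cos(np.arctan(p[1])),zz-p[2]-p[3]*x)-18
    s=least_squares(f,[np.median(y),0,30,0],loss='soft_l1').x
    l=(abs(z-12)<5)&(g<70)&(abs(q[:,1])<10)&(((q[:,0]>-120)&(q[:,0]<-92))|((q[:,0]>50)&(q[:,0]<60)))
    out=[m.sum(),s[0].round(2),np.degrees(s[1]).round(2),s[2].round(1)]
    if l.sum()>5: k=np.polyfit(q[l,0]+20,q[l,1],1); out+=['line',l.sum(),k[1].round(2),np.degrees(k[0]).round(2)]
    print(cam,*out)
E
python3 - <<'E'
from h import *
axis('wrist');axis('wrist');axis('top');axis('side')
E
```

```text
wrist 7316 9.87 0.57 31.2 line 240 -1.2 -0.13
wrist 7308 9.86 0.56 31.2 line 244 -1.21 -0.12
  return _methods._mean(a, axis=axis, dtype=dtype,
  ret = ret.dtype.type(ret / rcount)
Traceback (most recent call last):
  File "h.py", line 49, in axis
    s=least_squares(f,[np.median(y),0,30,0],loss='soft_l1').x
      ~~~~~~~~~~~~~^^^^^^^^^^^^^^^^^^^^^^^^^^^^^^^^^^^^^^^^
ValueError: Initial guess is outside of provided bounds
```

step_arm(rows=[[[12.5,0,40],0],[[12.5,0,62],0],[[12.5,0,70],0],[[12.5,0,71.8],0],[[12.5,0,71.8],0],[[9,0,71.8],0.2],[[5,0,71.8],0.4],[[1,0,71.8],0.6],[[-3,0,71.8],0.8],[[-7,0,71.8],1],[[-9,0,71.8],1],[[-9.5,0,71.8],1]])

```text
clock: 14.92
eef_pos: [0.5611, -0.0499, 0.1187]
tool_rot: [0.755, 0.655, 0.0, 0.0]
ft_force: [-2.3, 1.2, 5.6]
grip_width: 0.0427
grasp_force: 2.6
```

step_arm(rows=[[[0,0,0],0],[[0,0,-2],0],[[0,0,-22],0],[[0,0,-52],0],[[0,0,-72],0],[[0,0,-72],0]])

```text
clock: 15.68
eef_pos: [0.5625, -0.0498, 0.1917]
tool_rot: [0.755, 0.655, 0.002, 0.002]
ft_force: [0.8, 0.1, 0.8]
grip_width: 0.0426
grasp_force: 0.0
```

Run:
```python
from h import *
axis('wrist');axis('wrist');measure('w5.png')
o=bot.get_obs(); print(w2p(o['eef_pos'])*1000,o['eef_pos'][2])
```

```text
wrist 7010 -1.28 0.56 31.3 line 243 -0.87 0.01
wrist 7088 -1.29 0.57 31.2 line 239 -0.95 -0.01
roller 0.78 [284. 204.] 8461 med [ 0.5639 -0.0399  0.0466] maxz 0.0499
  roller plate-frame mm [-19.7  -0.8] [133.9  35.1] 0.52
measure_top 0.63 [480. 222.] 1992 med [ 0.6756 -0.0572  0.0798] maxz 0.0813
  button [ 0.676  -0.0575  0.0789]
measure_top 0.38 [287. 204.] 8583 med [ 0.5641 -0.04    0.0465] maxz 0.0499
  button 
plate 0.98 [318. 140.] 93322 med [ 0.5875 -0.0035  0.0135] maxz 0.0739
  line y= -0.9 slope deg -0.05 -122.80435650307237 59.82884318470793
[-21.92742363  -6.51281846] 0.18854052976719746
```

View pics/w5.png

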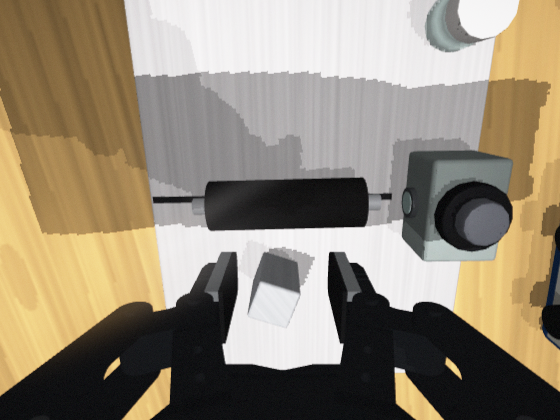

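The wrist view shows the roller at (286,204) over the line, with the line emerging at both stubs (rows 199 and 196). By the fit it is 0.4 mm and 0.6° off. I'll swing aside with the fingers closed and cross-check from the fixed cameras.

step_arm(rows=[[[30,0,-50],0],[[90,0,-80],0],[[150,0,-80],0],[[200,0,-80],0],[[220,0,-80],0],[[220,0,-80],0],[[220,0,-80],0]], claw=1)

```text
clock: 16.85
eef_pos: [0.5918, 0.1668, 0.2693]
tool_rot: [0.756, 0.655, -0.001, 0.0]
ft_force: [-0.6, 0.0, 0.1]
grip_width: 0.0001
grasp_force: 0.0
```

Run:
```python
from h import *
for c in('top','side'):
  try: axis(c)
  except Exception as e: print(c,e)
im,d=bot.camera('top'); a=cv2.resize(im[140:250,220:360],None,fx=5,fy=5,interpolation=cv2.INTER_CUBIC); save('t5.png',a)
for t in('measure_top','roller','block','jar'):
  for r in bot.trace(t,'top')[:1]:
    X,_,_=world('top',d,r['pixels']); print(t,r['uv'],np.median(X,0).round(4), (w2p(np.median(X,0))*1000).round(1), cv2.minAreaRect((w2p(X)*1000).astype(np.float32)))
o=bot.get_obs(); print(o['grip_width'],o['clock'],o['eef_pos'])
```

```text
top 456 0.28 0.24 29.9 line 6 -1.29 -0.38
side 358 -1.25 0.79 31.5 line 14 -0.89 0.05
measure_top [294.6, 155.9] [ 0.6791 -0.057   0.0786] [96.9  0.9] ((96.38621520996094, -0.44614315032958984), (24.862916946411133, 23.967304229736328), 7.87993049621582)
roller [286.2, 198.7] [ 0.5628 -0.0424  0.045 ] [-20.4   0.9] ((-20.14916229248047, 1.1102294921875), (130.99217224121094, 36.44904327392578), 0.28229624032974243)
block [313.6, 202.3] [ 0.5456 -0.1038  0.0612] [-29.8 -62.2] ((-28.939437866210938, -62.01380920410156), (29.77854347229004, 29.930809020996094), 69.7354507446289)
jar [250.7, 155.8] [0.6845 0.0579 0.0556] [ 87.9 115.5] ((90.54352569580078, 116.28658294677734), (31.863704681396484, 31.151042938232422), 13.833780288696289)
6.890248009652705e-05 17.2 [0.59209133 0.16738775 0.27002113]
```

View pics/t5.png

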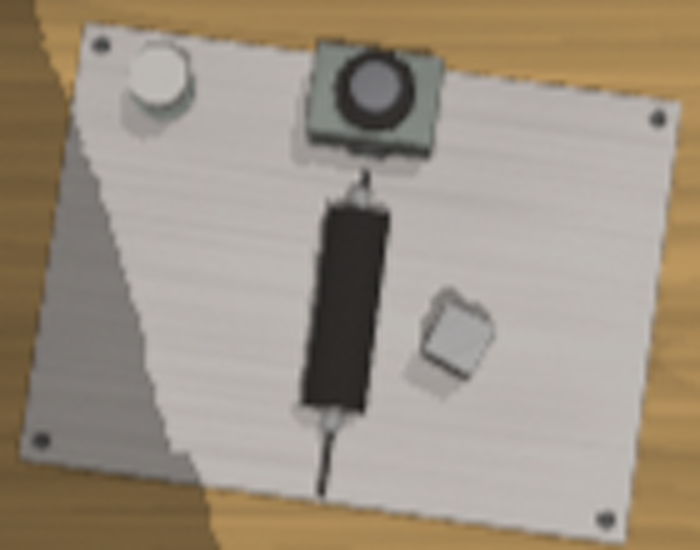

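The top crop shows the line leaving both stubs on axis: (365,180) at the top and (325,450) at the bottom. The roller is within about 1 mm of the line, and the block and jar have not moved. Now the button.

Run:
```python
from h import *
plan(p2w([.097,0]),.170)
```

```text
shift [-210.5  118.3  100. ] turn -1.06
```

step_arm(rows=[[[-50,28,10],-1],[[-100,57,10],-1],[[-150,85,20],-1],[[-190,107,40],-1],[[-210.5,118,70],-1],[[-210.5,118,92],-1],[[-210.5,118,100],-1],[[-210.5,118,100],-1]])

```text
clock: 18.2
eef_pos: [0.6789, -0.0566, 0.1696]
tool_rot: [0.75, 0.662, -0.0, -0.0]
ft_force: [-0.5, -1.1, -0.1]
grip_width: 0.0003
grasp_force: 0.0
```

step_arm(rows=[[[0,0,5],0],[[0,0,10],0],[[0,0,14],0],[[0,0,17],0],[[0,0,17],0]])

```text
clock: 18.82
eef_pos: [0.6789, -0.0568, 0.1524]
tool_rot: [0.75, 0.662, -0.0, -0.0]
ft_force: [-0.0, -0.3, 0.0]
grip_width: 0.0004
grasp_force: 0.0
```

step_arm(rows=[[[0,0,2],0],[[0,0,4],0],[[0,0,4],0]])

```text
clock: 19.2
eef_pos: [0.6793, -0.0568, 0.1492]
tool_rot: [0.75, 0.662, 0.0, 0.0]
ft_force: [-0.9, 0.5, 2.8]
grip_width: 0.0001
grasp_force: 1.4
```

step_arm(rows=[[[0,0,2],0],[[0,0,4],0],[[0,0,4],0]])

```text
clock: 19.58
eef_pos: [0.6793, -0.0568, 0.1457]
tool_rot: [0.75, 0.662, 0.0, 0.0]
ft_force: [-0.9, 0.5, 5.6]
grip_width: 0.0001
grasp_force: 3.2
```

step_arm(rows=[[[0,0,1],0],[[0,0,2],0],[[0,0,2],0]])

```text
clock: 19.95
eef_pos: [0.6793, -0.0568, 0.1456]
tool_rot: [0.75, 0.662, 0.001, 0.001]
ft_force: [-5.7, 0.7, 13.9]
grip_width: 0.0001
grasp_force: 6.7
```

step_arm(rows=[[[0,0,1],0],[[0,0,2],0],[[0,0,2],0]])

```text
clock: 20.32
eef_pos: [0.6793, -0.0569, 0.1454]
tool_rot: [0.75, 0.662, 0.001, 0.001]
ft_force: [-6.9, 0.0, 20.9]
grip_width: 0.0001
grasp_force: 10.3
```

The button is at its stop: the force rises with no further travel. Release straight up and check.

step_arm(rows=[[[0,0,-4],0],[[0,0,-10],0],[[0,0,-30],0],[[0,0,-70],0],[[40,0,-110],0],[[90,0,-120],0],[[150,0,-120],0],[[200,0,-120],0],[[200,0,-120],0],[[200,0,-120],0]])

```text
clock: 21.58
eef_pos: [0.7037, 0.1417, 0.2596]
tool_rot: [0.749, 0.662, -0.001, -0.0]
ft_force: [0.0, 0.8, 0.2]
grip_width: 0.0001
grasp_force: 0.0
```

Run:
```python
from h import *
for c in('top','side'):
  try: axis(c)
  except Exception as e: print(c,e)
im,d=bot.camera('top')
for t in('measure_top','roller','block','jar'):
  for r in bot.trace(t,'top')[:1]:
    X,_,_=world('top',d,r['pixels']); print(t,r['uv'],np.median(X,0).round(4), (w2p(np.median(X,0))*1000).round(1))
print(bot.get_obs()['ft_force'],bot.get_obs()['eef_pos'])
```

```text
top 459 0.26 0.78 30.1 line 8 -1.4 -0.4
side 359 -1.42 1.17 31.4 line 10 -3.68 -0.95
measure_top [295.6, 156.9] [ 0.6772 -0.0582  0.0784] [95.1 -0.6]
roller [290.4, 200.8] [ 0.5665 -0.0427  0.0447] [-16.6   1. ]
jar [250.9, 157.4] [0.6857 0.0584 0.0553] [ 89.1 116.2]
[-0.43622723 -0.24106689  0.18822525] [0.70400476 0.14040925 0.26104059]
```

Roller unmoved, button back up at 78 mm, bystanders in place.

```bash
python3 -c "from workcell import bot; print(bot.job_done())"
```

```text
the job is handed in; nothing more can be done
None
```

The rubber roller lies over the line, within about 1.5 mm (0.4 mm by the wrist camera) and 1° of parallel, but about 10 mm off the line's midpoint lengthwise, where it started; the button was then pressed to its stop and came back up, block and jar looked unmoved, and the job was handed in at about 22 s (no verdict shown).

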